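# Switch the fume extraction to the slot hood

## Robot

A 6-joint arm with a two-finger parallel gripper is mounted at the origin on the work surface. World frame = base frame: x ahead of the robot, y to its left, z up, the work surface at z = 0. Lengths are in m, angles in rad, forces in N, time in s.
With the tool pointing down it reaches from about 0.25 to 0.725 m from the base axis. Payload 4 kg.
Tool frame: the origin (TCP) lies midway between the tips of the shut fingers; the grasp point (between the pads) lies 19 mm behind it; y points along the fingers, x is the direction in which the jaws open and shut, and the axes are right-handed (so a half turn about y gives the same grasp; the last joint's range is limited). The gripper opens to 85 mm and grips with 20 to 120 N. Pads are 22 mm wide; open, the fingers measure 114 mm over their backs; the gripper's body (76 mm by 85 mm) begins 54 mm behind the grasp point. The pads swing forward as they close: fully open they stand 13 mm farther back than shut.
Start: joints at [-1.212, 0.241, 0.005, 1.335, 0, 1.571], TCP at [0.176, -0.468, 0.231] pointing down, gripper open.
Joint ranges: [-2.72, 2.72], [-1.05, 1.87], [-1.09, 1.28], [-1.99, 2.15], [-1.42, 1.44], [-3.14, 3.14]. Speed limits (rad/s): [2.79, 2.79, 3.14, 3.14, 3.14, 3.14].

## Interface

Orientations are given as a unit quaternion [x, y, z, w].
In Python, from workcell import bot gives the robot as it stands. The module is installed in compiled form; this text tells all that it offers.
- The arm moves only by the shell command python3 -m inch 'ROWS'. ROWS is text: rows parted by semicolons, each of 7 numbers parted by spaces: the turn, a rotation vector about the tool's x, y, z in degrees, then the shift along the tool's x, y, z in mm, then the closure, from 0 (fully open) to 1 (shut). In form: ax ay az dx dy dz fingers; .... A call has 1 to 12 rows; each row shifts and turns the commanded pose from where the row before left it, along the tool's axes as they then stand; what a row does not reach is not made up. A row lasts 1/8 s, in which the tool goes at most 62.5 mm and 10.7 degrees, less where a joint would pass 70% of its speed; a pose out of reach is approached as far as the arm can. A call with a gripper value outside its range is refused whole. The fingers move at their own pace and stop on an object; the grip force is fixed at half the most. Time passes only in rows, so rows that do not move let the fingers close. It gives the time, the measured TCP pose, the force and the opening at its end, in the units of the state.
- bot.get_obs(): the state, without advancing time (a new reading comes with each control period).
- bot.camera(name): name is "scene" or "top"; returns a dict with "color" (420x560x3 uint8, blue, green, red), "fx", "fy", "cx", "cy" (pixels), "extrinsics" (4x4, takes a point from world to camera coordinates). Camera axes: x right, y up, looking along -z (the intrinsics and any distortion apply to the point x, -y, -z); pixel columns grow to the right and rows downward; lengths in m; the calibration is good to about 2 mm. A picture is of the moment at which its call begins. There is no depth.
- bot.job_done(): hands the job in, once; it reports no verdict.
Trained networks look in the newest picture that a camera, given by its name, has taken for a name from the list of things; names that differ only in an ending like _2 or _b are one class to them, and where a whole thing is asked for, a point or a joint stands for the part that bears it (a point fixed in the world has none). Each returns a list of dicts, best first, with "conf" (0 to 1); they miss things now and then, are a little off and sometimes report something else, mostly with a low value. They report only what shows in the picture. A call takes as long as a camera call.
- bot.look_for(name, camera): "extent" ([left, top, right, bottom] in pixels, round what is visible of it).
- bot.cut_out(name, camera): "region" (420x560 bool, what is visible of it) and "extent" ([left, top, right, bottom] in pixels, round what is visible of it).
- bot.spot_point(name, camera): "point" ([column, row] in pixels: a listed point, or the origin of a listed thing).
The state is a dict: "clock": time; "joint_pos": joint angles; "joint_vel": joint speeds; "tau": joint torques, N m; "eef_pos": TCP position; "tool_rot": TCP orientation; "ft_force": force on the tool from outside, world axes, zero at the start; "ft_torque": the same for the moment, N m; "grip_width": finger opening in m.
Only numpy, scipy, OpenCV 4.12 (cv2) and the standard library are available. Lean on these libraries where they do the work, as an engineer would, in place of code of your own. Each camera call takes 0.05 s, during which the arm holds its last target.

## Task

Switch the bench's fume extraction over to the slot hood: first push the damper lever on the duct with the wide flat hood round until it is in line with its duct and points at the hood (open), and only then push the lever on the duct with the round funnel until it stands square across its duct on its shut mark (shut), so that the fan is never left with both shut. Push the levers with a fingertip only, do not pinch or grip them, and leave the other things on the bench where they are.

Things in the scene. Friction and masses are not known exactly. Their poses are not given: they have to be found in the camera images.
- slot_branch: fixed duct, level, round, 100 mm across (axis 85 mm above the bench, crown 135), ending in a wide flat slot-shaped hood (210 mm wide, 75 mm high); its other end, nearer the robot, bends down into the bench. Origin on the bench straight below the damper pivot; x along the duct towards the inlet, z up. It reaches 245 mm from the pivot both ways.
- slot_lever (a joint): its damper lever, a level arm on an upright pivot above the duct. 0 = in line, pointing to the inlet (open); grows as it turns anticlockwise seen from above; 1.571 = square across, pointing to the branch's +y side (shut). No stops at either: it moves from -0.8 to 2.2 and stays where left; 1.6 N at the sleeve turns it. Black marks on the dial plate show the two positions.
- slot_grip (a point): middle of the lever's black end sleeve, 77.5 mm from the pivot, 175 mm above the bench; x outward along the arm, z up. Sleeve 45 long, 18 wide, 20 mm tall; arm behind it 14 wide, 16 tall; it ends 100 mm from the pivot. Free beneath, down to the dial plate (45 mm radius about the pivot, top with marks 145 mm above the bench) and duct crown (135 mm).
- cone_branch: fixed duct, level, round, 100 mm across (axis 85 mm above the bench, crown 135), ending in a round flared funnel (156 mm across); its other end, nearer the robot, bends down into the bench. Origin on the bench straight below the damper pivot; x along the duct towards the inlet, z up. It reaches 245 mm from the pivot both ways.
- cone_lever (a joint): its damper lever, a level arm on an upright pivot above the duct. 0 = in line, pointing to the inlet (open); grows as it turns clockwise seen from above; 1.571 = square across, pointing to the branch's -y side (shut). No stops at either: it moves from -0.8 to 2.2 and stays where left; 1.6 N at the sleeve turns it. Black marks on the dial plate show the two positions.
- cone_grip (a point): middle of the lever's black end sleeve, 77.5 mm from the pivot, 175 mm above the bench; x outward along the arm, z up. Sleeve 45 long, 18 wide, 20 mm tall; arm behind it 14 wide, 16 tall; it ends 100 mm from the pivot. Free beneath, down to the dial plate (45 mm radius about the pivot, top with marks 145 mm above the bench) and duct crown (135 mm).
- tin: bystander, leave alone: squat grey jar, 60 mm across, 55 mm tall, standing on the bench between the two ducts; origin at its underside
- bracket: bystander, leave alone: bent steel L-bracket, 60 x 50 mm, 60 mm tall, standing between the two ducts; origin at its underside
- spray: bystander, leave alone: white spray can, 52 mm across, 160 mm tall, standing between the two ducts near the robot; origin at its underside
- hammer: bystander, leave alone: hammer lying on the bench on the left; origin at its underside
- spanner: bystander, leave alone: steel spanner lying on the bench on the right; origin at its underside
- brush: bystander, leave alone: brush lying on the bench on the right, beyond the spanner; origin at its underside
- angle: bystander, leave alone: 140 mm piece of dark steel angle lying on the left, beyond the hammer; origin at its underside

How it is judged:
By the outcome, as a careful person would: the job done as asked, in the order asked, and still so for the second after the job is handed in, with the robot touching nothing.
It also fails if it takes over 58 s, if anything falls off the work surface, if the arm or the gripper's body presses on something with over 40 N, if the wrist force passes 120 N, or if a joint passes its speed limit or range.

## Working session

There is one attempt and no reset: what is moved stays moved. The work goes in short steps, Python scripts to look and compute and a shell command to move; the robot and the scene stay as the last step left them, time stands still between calls to the robot, and variables do not carry over. Pictures are saved under pics/ and viewed, and the job is handed in when it is done.

```bash
mkdir -p pics; cat > h.py <<'E'
from workcell import bot
import numpy as np, cv2
def ray(cam,px):
    E=np.array(cam["extrinsics"]);R=E[:3,:3];t=E[:3,3]
    d=np.array([(px[0]-cam["cx"])/cam["fx"],-(px[1]-cam["cy"])/cam["fy"],-1.])
    return -R.T@t, R.T@d
def atz(cam,px,z):
    o,d=ray(cam,px); return o+d*(z-o[2])/d[2]
def proj(cam,p):
    E=np.array(cam["extrinsics"]);c=E[:3,:3]@np.array(p)+E[:3,3]
    return cam["cx"]+cam["fx"]*c[0]/-c[2], cam["cy"]+cam["fy"]*(-c[1])/-c[2]
E
python3 - <<'E'
from h import *
for n in ("scene","top"):
    c=bot.camera(n); cv2.imwrite(f"pics/{n}0.png",c["color"])
    print(n,c.keys(),c["fx"],c["cx"],c["cy"],"\n",np.round(ray(c,(c["cx"],c["cy"])),3))
    for k,z in (("slot_grip",.175),("cone_grip",.175),("slot_branch",0),("cone_branch",0),("tin",0),("bracket",0),("spray",0)):
        for r in bot.spot_point(k,n)[:2]: print(k,r["conf"],np.round(r["point"],1),np.round(atz(c,r["point"],z),3))
print(bot.get_obs())
E
```

```text
scene dict_keys(['color', 'fx', 'fy', 'cx', 'cy', 'extrinsics']) 436.82275676887446 276.61709731878335 212.89750911909783 
 [[ 1.343  0.198  0.873]
 [-0.725 -0.178 -0.666]]
slot_grip 0.84 [243.1 206.4] [ 0.58  -0.074  0.175]
slot_grip 0.34 [266.3 277.3] [0.782 0.038 0.175]
cone_grip 0.85 [356.8 249. ] [0.657 0.21  0.175]
slot_branch 0.89 [220.4 248.6] [ 0.574 -0.151  0.   ]
cone_branch 0.57 [345.8 271.3] [0.572 0.194 0.   ]
cone_branch 0.16 [353.2 248.8] [0.486 0.204 0.   ]
tin 0.82 [280.9 235.6] [ 0.484 -0.001  0.   ]
tin 0.74 [265.5 276.1] [ 0.638 -0.005  0.   ]
bracket 0.72 [266.9 277.6] [ 0.642 -0.     0.   ]
spray 0.78 [295.  210.4] [0.369 0.015 0.   ]
top dict_keys(['color', 'fx', 'fy', 'cx', 'cy', 'extrinsics']) 439.3602544872259 279.8803389230562 209.66970724498276 
 [[ 0.293 -0.     1.293]
 [ 0.194 -0.019 -0.981]]
slot_grip 0.69 [297.2 186. ] [ 0.577 -0.068  0.175]
cone_grip 0.64 [189.3 160.3] [0.651 0.216 0.175]
slot_branch 0.82 [323.  205.9] [ 0.559 -0.155  0.   ]
slot_branch 0.46 [418.9 183.9] [ 0.623 -0.45   0.   ]
cone_branch 0.96 [208.9 204.1] [0.569 0.188 0.   ]
cone_
[... 173 characters left out ...]
005 0.   ]
{'clock': 0.8, 'joint_pos': array([-1.21199279e+00,  2.40523017e-01,  5.00676340e-03,  1.33519537e+00,
        2.01595865e-05,  1.57079042e+00]), 'joint_vel': array([ 1.15537832e-03, -8.57657431e-04,  7.30345288e-04, -9.09890468e-05,
       -1.96652236e-03, -9.40192055e-04]), 'tau': array([-7.38113940e-04, -3.72149205e+01,  2.52679807e+01,  9.19576305e-04,
       -1.83399889e-04,  1.16335323e-05]), 'eef_pos': array([ 0.17558472, -0.46816171,  0.23134754]), 'tool_rot': array([ 0.58120818, -0.40272443,  0.40278178, -0.58118579]), 'ft_force': array([-0.17599898, -0.14122663, -0.2280541 ]), 'ft_torque': array([ 0.02661705,  0.02766398, -0.02004552]), 'grip_width': 0.08529107655181827}
```

View pics/scene0.png

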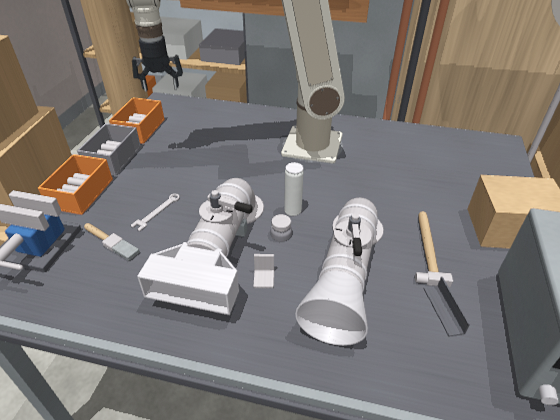

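View pics/top0.png

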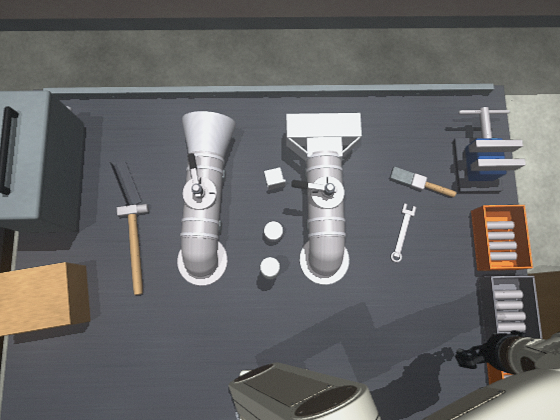

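The overview shows the slot duct at the right of the top view, with its hub near (329,188) and lever pointing left, which is shut. The cone duct is on the left, with its hub near (197,190) and lever pointing up towards the funnel, which is open. I'll zoom in to get the pivots and axes.

```bash
python3 - <<'E'
import cv2,numpy as np
t=cv2.imread("pics/top0.png");s=cv2.imread("pics/scene0.png")
a=cv2.resize(t[145:225,160:260],None,fx=6,fy=6,interpolation=cv2.INTER_CUBIC)[:,:]
b=cv2.resize(t[145:225,275:375],None,fx=6,fy=6,interpolation=cv2.INTER_CUBIC)
cv2.imwrite("pics/za.png",a);cv2.imwrite("pics/zb.png",b)
E
python3 - <<'E'
from h import *
C={n:bot.camera(n) for n in("scene","top")}
def tri(a,b):
    o1,d1=ray(C["scene"],a);o2,d2=ray(C["top"],b)
    st=np.linalg.lstsq(np.c_[d1,-d2],o2-o1,rcond=None)[0]
    p,q=o1+d1*st[0],o2+d2*st[1]; return np.round((p+q)/2,4),np.round(np.linalg.norm(p-q),4)
for k in ("slot_grip","cone_grip"):
    P=[bot.spot_point(k,n)[0]["point"] for n in("scene","top")]
    print(k,P,tri(*P))
for k in ("slot_branch","cone_branch"):
    r=bot.cut_out(k,"top")[0]
    ys,xs=np.nonzero(r["region"]); print(k,r["conf"],r["extent"])
    np.save(k+".npy",r["region"])
    for v in range(100,290,10):
        x=xs[ys==v]
        if len(x): print(v,x.min(),x.max(),end=" | ")
    print()
E
```

```text
slot_grip [[244.1, 204.1], [296.1, 183.4]] (array([ 0.5823, -0.0676,  0.185 ]), np.float64(0.0058))
cone_grip [[354.9, 247.3], [192.0, 161.3]] (array([0.6493, 0.2075, 0.1721]), np.float64(0.0035))
slot_branch 0.75 [287.5, 111.6, 360.0, 283.9]
120 286 359 | 130 286 360 | 140 286 358 | 150 291 349 | 160 304 341 | 170 304 341 | 180 293 341 | 190 307 343 | 200 307 342 | 210 308 342 | 220 306 344 | 230 306 343 | 240 308 343 | 250 301 346 | 260 300 348 | 270 302 345 | 280 311 337 | 
cone_branch 0.88 [180.7, 110.4, 232.9, 290.9]
120 183 230 | 130 184 232 | 140 186 228 | 150 188 225 | 160 187 223 | 170 187 224 | 180 187 224 | 190 184 219 | 200 184 218 | 210 183 218 | 220 182 218 | 230 182 220 | 240 182 217 | 250 180 223 | 260 177 226 | 270 179 224 | 280 187 215 |
```

View pics/za.png

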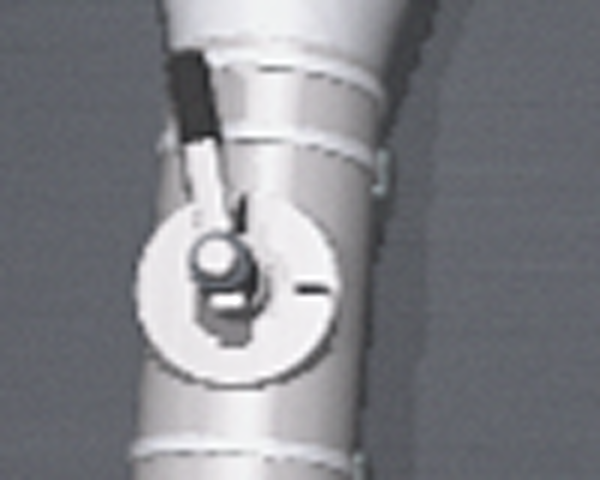

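View pics/zb.png

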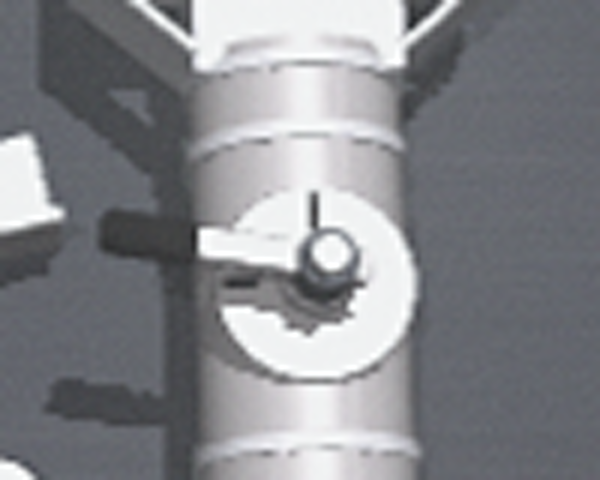

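```bash
python3 - <<'E'
from h import *
c=bot.camera("top"); T=c
f=lambda ox,p,z: atz(c,(ox+p[0]/6-.4,145+p[1]/6-.4),z)[:2]
for n,ox,ctr,op,sh,s0,s1 in (("cone",160,(238,290),(242,215),(312,289),(187,55),(203,140)),("slot",275,(317,284),(314,208),(240,283),(105,230),(195,243))):
    C=f(ox,ctr,.145);O=f(ox,op,.145);S=f(ox,sh,.145);a=f(ox,s0,.185);b=f(ox,s1,.185)
    an=lambda v:np.round(np.degrees(np.arctan2(v[1],v[0])),1)
    print(n,"C",C.round(4),"open dir",an(O-C),"shut dir",an(S-C),"sleeve",a.round(4),b.round(4),"tip dir from C",an(a-C),"r",np.linalg.norm(a-C).round(4), "along",an(a-b))
    for R in ((45,),):
        e=[f(ox,p,.145) for p in ((137,290),(340,290),(238,388))] if n=="cone" else [f(ox,p,.145) for p in ((417,284),(316,188),(316,381))]
        print([ (p-C).round(4) for p in e])
# duct axis from silhouettes
for k,rows in (("slot_branch",(165,240)),("cone_branch",(170,240))):
    m=np.load(k+".npy"); P=[]
    for v in range(195,245,5):
        xs=np.nonzero(m[v])[0]; P.append(atz(c,((xs.min()+xs.max())/2,v),.085))
    P=np.array(P); s=np.polyfit(P[:,0],P[:,1],1); print(k,np.degrees(np.arctan(s[0])),np.polyval(s,.57))
E
```

```text
cone C [0.5692 0.1931] open dir -2.0 shut dir -90.0 sleeve [0.6658 0.2105] [0.627  0.2027] tip dir from C 10.2 r 0.0981 along 11.3
[array([0.0006, 0.0449]), array([-0.0007, -0.0454]), array([-0.0446, -0.0008])]
slot C [ 0.5671 -0.1508] open dir -0.0 shut dir 88.4 sleeve [ 0.5829 -0.0543] [ 0.5765 -0.0933] tip dir from C 80.7 r 0.0978 along 80.7
[array([-0.0006, -0.045 ]), array([ 0.0446, -0.0013]), array([-0.0444,  0.0022])]
slot_branch -1.2266234068966326 -0.15061396910395924
cone_branch -0.23123359524005774 0.19854583972013848
```

```bash
python3 - <<'E'
from h import *
from scipy.spatial.transform import Rotation as R
c=bot.camera("top")
an=lambda v:np.round(np.degrees(np.arctan2(v[1],v[0])),2)
for n,C,fl,mo,zm in (("cone",(.5692,.1931),(202.3,262),(208,115),.163),("slot",(.5671,-.1508),(324.5,263),(323.6,115),.1225)):
    F=atz(c,fl,.003)[:2];M=atz(c,mo,zm)[:2];C=np.array(C)
    print(n,F,M,"F-C",an(C-F),np.linalg.norm(C-F),"C-M",an(M-C),np.linalg.norm(M-C),"F-M",an(M-F))
print(R.from_quat(bot.get_obs()["tool_rot"]).as_matrix().round(3))
E
```

```text
cone [0.39620404 0.20449438] [0.78345139 0.17008993] F-C -3.77 0.17337080273576855 C-M -6.13 0.2154834556055373 F-M -5.08
slot [ 0.38729164 -0.15248278] [ 0.79731014 -0.15165787] F-C 0.54 0.17981623864400537 C-M -0.21 0.23021173490749078 F-M 0.12
[[ 0.351 -0.     0.936]
 [-0.936 -0.     0.351]
 [ 0.    -1.    -0.   ]]
```

```bash
python3 -m inch '0 10.3 0 0 -20 0 1; 0 10.3 0 0 -20 0 1; 0 0 0 -33 0 30 1; 0 0 0 -33 0 30 1; 0 0 0 -33 0 30 1; 0 0 0 -33 0 30 1; 0 0 0 -33 0 30 1; 0 0 0 -33 0 30 1; 0 0 0 -33 0 30 1; 0 0 0 -33 0 30 1; 0 0 0 -33 0 30 1; 0 0 0 -33 0 30 1'
```

```text
clock: 2.8
eef_pos: [0.4767, -0.1372, 0.2714]
tool_rot: [0.5, -0.5, 0.5, -0.5]
ft_force: [0.3, -0.5, -0.1]
grip_width: -0.0003
```

```bash
python3 -m inch '0 0 0 -34 0 31 1; 0 0 0 -34 0 31 1; 0 0 0 0 28 0 1; 0 0 0 0 28 0 1; 0 0 0 0 28 0 1; 0 0 0 0 28 0 1; 0 0 0 0 0 0 1; 0 0 0 0 0 0 1'
python3 - <<'E'
from h import *
for n in ("scene","top"):
    c=bot.camera(n); cv2.imwrite(f"pics/{n}1.png",c["color"])
    print(proj(c,bot.get_obs()["eef_pos"]))
s=cv2.imread("pics/scene1.png")[140:290,160:360]; cv2.imwrite("pics/s1z.png",cv2.resize(s,None,fx=4,fy=4,interpolation=2))
print(bot.get_obs()["eef_pos"])
E
```

```text
clock: 3.8
eef_pos: [0.5385, -0.0705, 0.1603]
tool_rot: [0.5, -0.5, 0.501, -0.5]
ft_force: [0.4, 0.6, 0.0]
grip_width: 0.0001
(np.float64(249.61021031019598), np.float64(200.47108451619118))
(np.float64(298.25030026206076), np.float64(201.27422325882972))
[ 0.53901399 -0.0705839   0.16095665]
```

View pics/s1z.png

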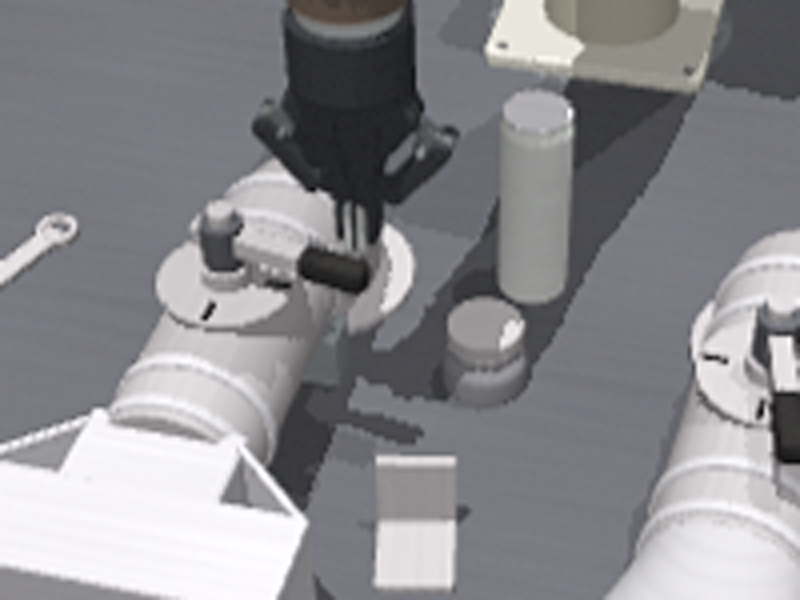

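View pics/top1.png

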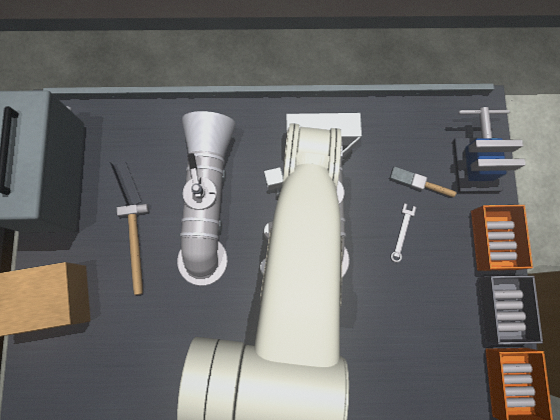

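```bash
python3 - <<'E'
from h import *
C=np.array([.5671,-.1508]);p=bot.get_obs()["eef_pos"][:2]
for th in (80,72,64,56,48,40,32,25,18,12):
    t=np.radians(th);q=C+.078*np.array([np.cos(t),np.sin(t)])+.021*np.array([-np.sin(t),np.cos(t)])
    print(th,q.round(3),"dx %.1f dz %.1f"%(-(q-p)[1]*1e3,(q-p)[0]*1e3));p=q
E
```

```text
80 [ 0.56 -0.07] dx -0.2 dz 20.9
72 [ 0.571 -0.07 ] dx -0.2 dz 11.3
64 [ 0.582 -0.071] dx 1.4 dz 11.2
56 [ 0.593 -0.074] dx 2.9 dz 10.9
48 [ 0.604 -0.079] dx 4.4 dz 10.4
40 [ 0.613 -0.085] dx 5.8 dz 9.7
32 [ 0.622 -0.092] dx 7.1 dz 8.8
25 [ 0.629 -0.099] dx 7.1 dz 6.8
18 [ 0.635 -0.107] dx 7.9 dz 5.9
12 [ 0.639 -0.114] dx 7.3 dz 4.2
```

```bash
python3 -m inch '0 0 0 0 1 10 1; 0 0 0 0 1 10 1; 0 0 0 0 0 11 1; 0 0 0 1 0 11 1; 0 0 0 3 0 11 1; 0 0 0 4 0 10 1; 0 0 0 6 0 10 1; 0 0 0 7 0 9 1; 0 0 0 7 0 7 1; 0 0 0 0 0 0 1; 0 0 0 0 0 0 1'
python3 - <<'E'
from h import *
for n in ("scene",):
    c=bot.camera(n); cv2.imwrite(f"pics/{n}2.png",c["color"])
s=cv2.imread("pics/scene2.png")[140:290,160:360]; cv2.imwrite("pics/s2z.png",cv2.resize(s,None,fx=4,fy=4,interpolation=2))
print([ (r["conf"],r["point"],atz(c,r["point"],.175)) for r in bot.spot_point("slot_grip","scene")])
E
```

```text
clock: 5.28
eef_pos: [0.6274, -0.0988, 0.1576]
tool_rot: [0.5, -0.5, 0.501, -0.5]
ft_force: [0.7, 0.2, -0.3]
grip_width: -0.0
[(0.48, [217.6, 217.4], array([ 0.63303438, -0.12113761,  0.175     ]))]
```

View pics/s2z.png

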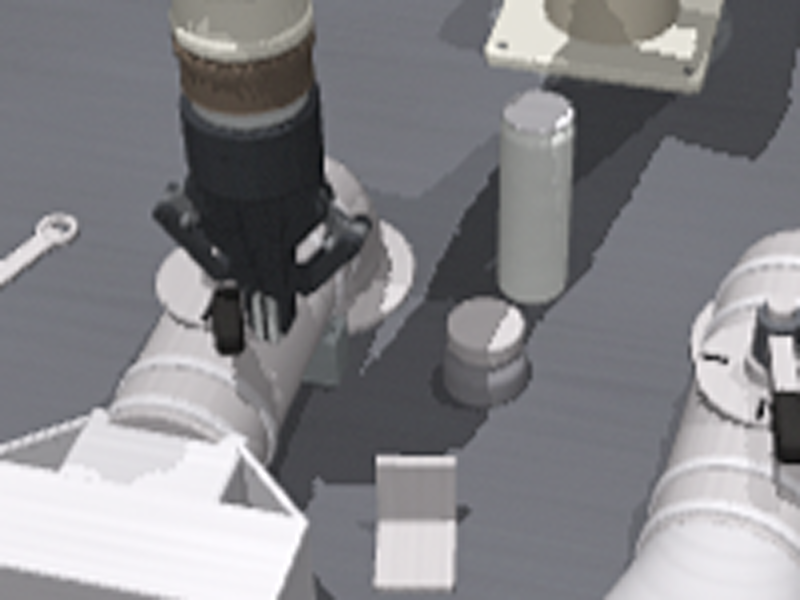

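```bash
python3 -m inch '0 0 0 5 0 4 1; 0 0 0 5 0 4 1; 0 0 0 5 0 3 1; 0 0 0 4 0 3 1; 0 0 0 3 0 2 1; 0 0 0 1 0 0 1; 0 0 0 0 0 0 1; 0 0 0 0 0 0 1'
python3 - <<'E'
from h import *
for n in ("scene",):
    c=bot.camera(n); cv2.imwrite(f"pics/{n}3.png",c["color"])
s=cv2.imread("pics/scene3.png")[170:270,170:300]; cv2.imwrite("pics/s3z.png",cv2.resize(s,None,fx=6,fy=6,interpolation=2))
print([ (r["conf"],r["point"],atz(c,r["point"],.175)) for r in bot.spot_point("slot_grip","scene")])
E
```

```text
clock: 6.38
eef_pos: [0.6431, -0.1217, 0.1575]
tool_rot: [0.5, -0.5, 0.5, -0.5]
ft_force: [0.5, 0.4, 0.7]
grip_width: -0.0004
[(0.56, [205.7, 220.7], array([ 0.65069317, -0.14439086,  0.175     ]))]
```

View pics/s3z.png

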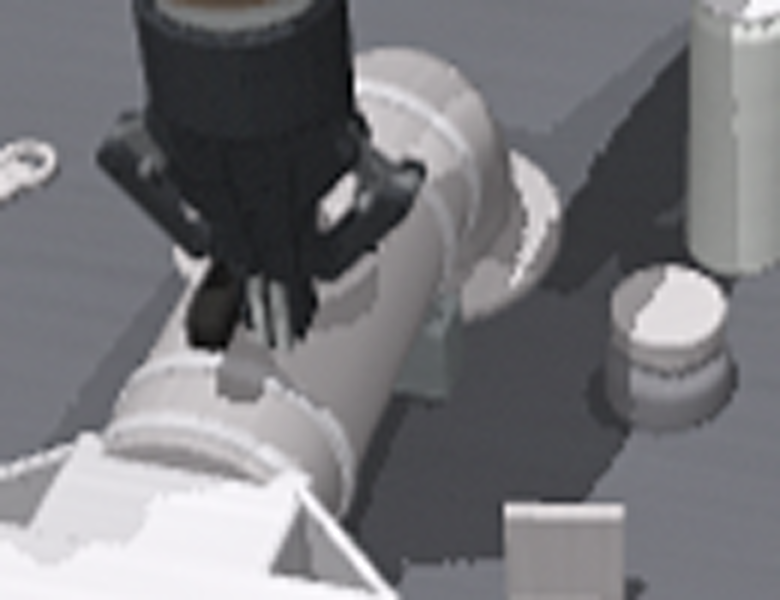

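```bash
python3 -m inch '0 0 0 -15 0 0 1; 0 0 0 -15 -15 0 1; 0 0 0 0 -45 0 1; 0 0 0 0 -45 0 1; 0 0 0 -50 0 -5 1; 0 0 0 -50 0 -5 1; 0 0 0 -55 0 0 1; 0 0 0 -55 0 0 1; 0 0 0 -55 0 0 1; 0 0 0 -55 0 0 1; 0 0 0 -20 0 0 1; 0 0 0 0 0 0 1'
python3 - <<'E'
from h import *
for n in ("scene","top"):
    c=bot.camera(n); cv2.imwrite(f"pics/{n}4.png",c["color"])
    print([ (r["conf"],r["point"],atz(c,r["point"],.175)) for r in bot.spot_point("slot_grip",n)])
s=cv2.imread("pics/scene4.png")[170:270,170:300]; cv2.imwrite("pics/s4z.png",cv2.resize(s,None,fx=6,fy=6,interpolation=2))
s=cv2.imread("pics/top4.png"); cv2.imwrite("pics/t4z.png",cv2.resize(s[145:225,275:375],None,fx=6,fy=6,interpolation=2))
E
```

```text
clock: 7.98
eef_pos: [0.6257, 0.1445, 0.2715]
tool_rot: [-0.526, 0.473, -0.428, 0.563]
ft_force: [0.6, -0.6, -0.8]
grip_width: -0.0
[(0.93, [205.9, 216.6], array([ 0.63706985, -0.1490596 ,  0.175     ]))]
[(0.84, [322.4, 159.9], array([ 0.64759087, -0.13692073,  0.175     ]))]
```

View pics/s4z.png

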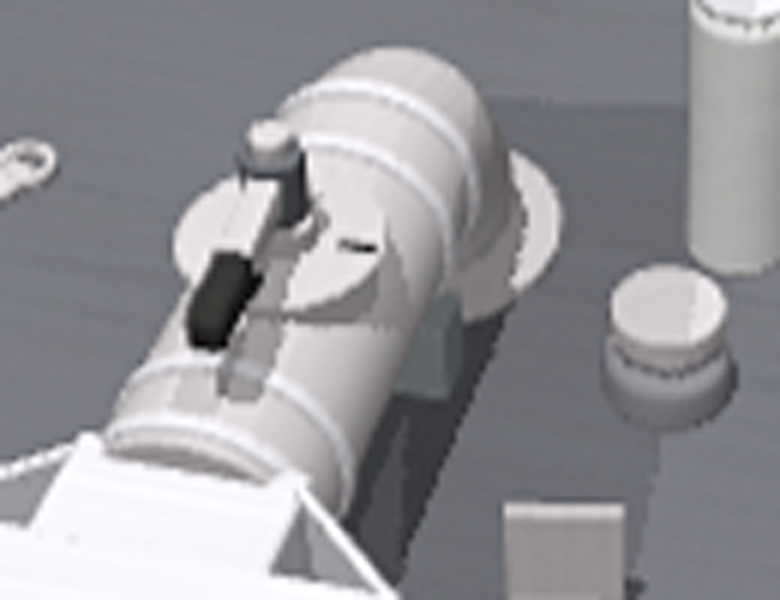

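View pics/t4z.png

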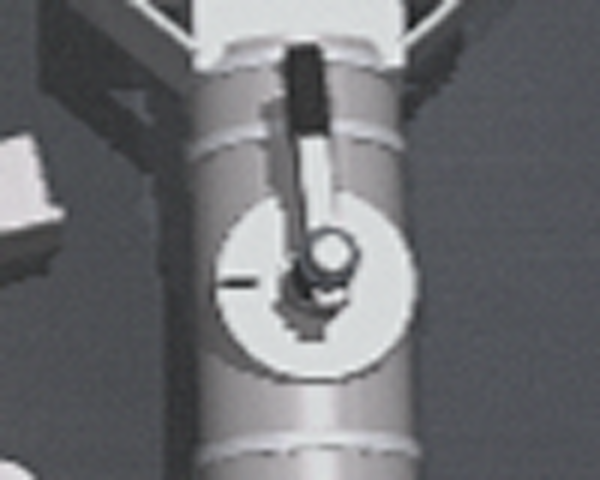

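View pics/scene4.png

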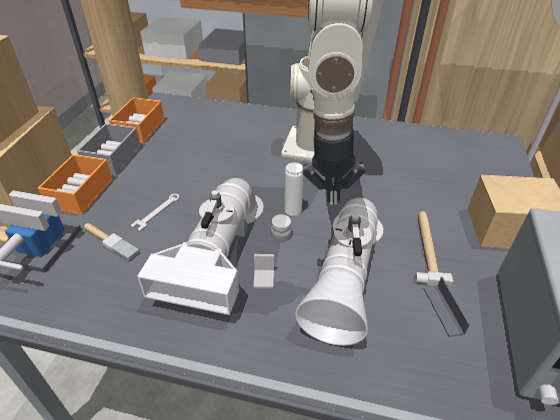

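```bash
python3 - <<'E'
from h import *
from scipy.spatial.transform import Rotation as R
o=bot.get_obs();print(o["clock"],o["eef_pos"],o["joint_pos"].round(3),o["joint_vel"].round(3));print(R.from_quat(o["tool_rot"]).as_matrix().round(3))
c=bot.camera("scene");print(proj(c,o["eef_pos"]))
c=bot.camera("top")
f=lambda ox,p,z: atz(c,(ox+p[0]/6-.4,145+p[1]/6-.4),z)[:2]
C=np.array([.5671,-.1508]);an=lambda v:np.degrees(np.arctan2(v[1],v[0]))
a=f(275,(302,47),.185);b=f(275,(309,135),.185);print(a,b,an(a-C),an(a-b),an((a+b)/2-C),np.linalg.norm(a-C))
o=bot.get_obs();print(o["clock"],o["eef_pos"],o["joint_pos"].round(3))
E
```

```text
8.175 [0.62595095 0.14258172 0.27075995] [0.185 0.533 0.536 1.575 0.083 3.141] [-0.004  0.002  0.    -0.001  0.002  0.001]
[[ 0.184 -0.017  0.983]
 [-0.979  0.082  0.184]
 [-0.083 -0.997 -0.002]]
(np.float64(331.9861411039443), np.float64(202.09781842447813))
[ 0.66491882 -0.14316973] [ 0.62456909 -0.14470837] 4.460274774129397 2.18378555119569 5.04978123692789 0.09811596248019008
8.275 [0.62596026 0.14261518 0.27067524] [0.185 0.534 0.536 1.575 0.084 3.141]
```

```bash
python3 - <<'E'
from h import *
from scipy.spatial.transform import Rotation as R
o=bot.get_obs();A=R.from_quat(o["tool_rot"])
T=R.from_matrix(np.array([[1,0,0],[0,0,1],[0,-1,0]],float))
print((A.inv()*T).as_rotvec(degrees=True), np.linalg.det(T.as_matrix()))
c=bot.camera("top")
f=lambda ox,p,z: atz(c,(ox+p[0]/6-.4,145+p[1]/6-.4),z)[:2]
an=lambda v:np.degrees(np.arctan2(v[1],v[0]))
a=f(275,(302,47),.185);b=f(275,(309,135),.185)
for z in(.195,.2,.205,.21): h=f(275,(332,250),z); print(z,h,an(a-h),an((a+b)/2-h),np.linalg.norm(a-h))
E
```

```text
[ -3.23199495 -79.33161915  -4.07012203] 0.9999999999999993
0.195 [ 0.5700401  -0.15133687] 4.919880188927308 5.655480711151103 0.09522958087366677
0.2 [ 0.5687774  -0.15064943] 4.448588796097631 5.0480226746740575 0.09643193337004448
0.205 [ 0.5675147  -0.14996199] 3.9889353901100453 4.459342554464454 0.09764064953484777
0.21 [ 0.566252   -0.14927455] 3.540551178692451 3.8887016027628682 0.09885549594069647
```

```bash
python3 -m inch '-0.4 -9.9 -0.5 0 0 0 1; -0.4 -9.9 -0.5 0 0 0 1; -0.4 -9.9 -0.5 0 0 0 1; -0.4 -9.9 -0.5 0 0 0 1; -0.4 -9.9 -0.5 0 0 0 1; -0.4 -9.9 -0.5 0 0 0 1; -0.4 -9.9 -0.5 0 0 0 1; -0.4 -9.9 -0.5 0 0 0 1; 0 0 0 0 0 0 1; 0 0 0 0 0 0 1'
python3 - <<'E'
from h import *
from scipy.spatial.transform import Rotation as R
o=bot.get_obs();A=R.from_quat(o["tool_rot"])
T=R.from_matrix(np.array([[1,0,0],[0,0,1],[0,-1,0]],float))
print((A.inv()*T).as_rotvec(degrees=True),o["eef_pos"],o["joint_pos"].round(2))
E
```

```text
clock: 9.57
eef_pos: [0.6259, 0.1433, 0.2707]
tool_rot: [-0.707, 0.001, -0.001, 0.708]
ft_force: [0.3, -0.2, 0.2]
grip_width: 0.0
[-0.07931001 -0.20919048 -0.02960714] [0.62594452 0.14331765 0.27071636] [0.22 0.53 0.54 1.58 0.   1.8 ]
```

```bash
python3 -m inch '0 0 0 4 0 -50 1; 0 0 0 4 0 -50 1; 0 0 0 4 0 -50 1; 0 0 0 4 0 -50 1; 0 0 0 3 0 -49 1; 0 0 0 0 28 0 1; 0 0 0 0 28 0 1; 0 0 0 0 28 0 1; 0 0 0 0 28 0 1; 0 0 0 0 0 0 1; 0 0 0 0 0 0 1'
```

```text
clock: 10.95
eef_pos: [0.6453, -0.1054, 0.1595]
tool_rot: [-0.707, 0.0, -0.001, 0.708]
ft_force: [0.6, 0.8, 0.3]
grip_width: -0.0002
```

```bash
python3 -m inch '0 0 0 0 0 -10 1; 0 0 0 0 0 -6 1; 0 0 0 0 0 -4 1; 0 0 0 0 0 -3 1; 0 0 0 0 0 -2 1; 0 0 0 0 0 0 1; 0 0 0 0 0 0 1'
python3 -m inch '0 0 0 0 0 15 1; 0 0 0 0 -30 15 1; 0 0 0 0 -45 20 1; 0 0 0 0 -40 50 1; 0 0 0 0 0 50 1; 0 0 0 0 0 60 1; 0 0 0 0 0 60 1; 0 0 0 0 0 60 1; 0 0 0 0 0 40 1; 0 0 0 0 0 5 1; 0 0 0 0 0 0 1'
python3 - <<'E'
from h import *
for n in ("scene","top"):
    c=bot.camera(n); cv2.imwrite(f"pics/{n}5.png",c["color"])
    print([ (r["conf"],r["point"],atz(c,r["point"],.175)) for r in bot.spot_point("slot_grip",n)])
s=cv2.imread("pics/scene5.png")[170:270,170:300]; cv2.imwrite("pics/s5z.png",cv2.resize(s,None,fx=6,fy=6,interpolation=2))
s=cv2.imread("pics/top5.png"); cv2.imwrite("pics/t5z.png",cv2.resize(s[145:225,275:375],None,fx=6,fy=6,interpolation=2))
E
```

```text
clock: 11.82
eef_pos: [0.6443, -0.1303, 0.1581]
tool_rot: [-0.707, 0.001, 0.0, 0.707]
ft_force: [0.6, 0.2, -0.6]
grip_width: -0.0003
clock: 13.2
eef_pos: [0.6445, 0.2439, 0.2725]
tool_rot: [-0.707, 0.0, 0.001, 0.707]
ft_force: [-0.9, -1.0, 0.3]
grip_width: -0.0001
[(0.9, [203.7, 218.4], array([ 0.64429087, -0.15184411,  0.175     ]))]
[(0.89, [324.7, 158.9], array([ 0.65028462, -0.14315266,  0.175     ]))]
```

View pics/t5z.png

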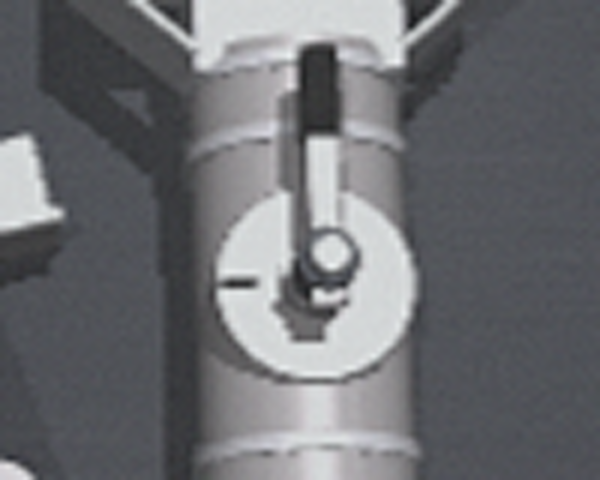

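View pics/top5.png

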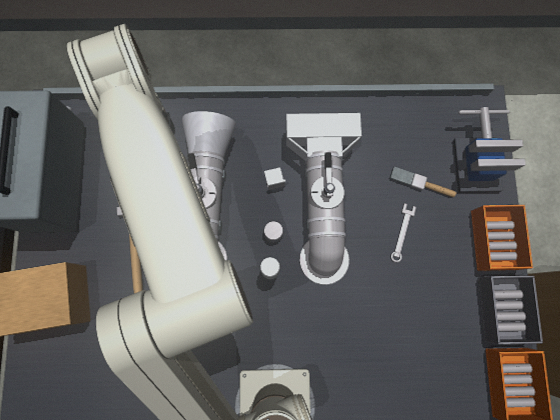

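```bash
python3 - <<'E'
from h import *
c=bot.camera("top")
f=lambda ox,p,z: atz(c,(ox+p[0]/6-.4,145+p[1]/6-.4),z)[:2]
an=lambda v:np.round(np.degrees(np.arctan2(v[1],v[0])),2)
C=np.array([.5671,-.1508])
a=f(275,(319,47),.185);b=f(275,(320,133),.185);print(a,b,an(a-C),an((a+b)/2-C),an(a-b))
im=cv2.cvtColor(c["color"],cv2.COLOR_BGR2GRAY)
# dark sleeve segmentation
m=(im<55).astype(np.uint8); m[:145]=0;m[178:]=0;m[:,:318]=0;m[:,336:]=0
n,l,st,ce=cv2.connectedComponentsWithStats(m); print(st[1:],ce[1:])
i=1+np.argmax(st[1:,4]); ys,xs=np.nonzero(l==i)
P=np.array([atz(c,(x,y),.185)[:2] for x,y in zip(xs,ys)]); mu=P.mean(0); print("sleeve centroid",mu,an(mu-C)); 
vx=cv2.fitLine(P.astype(np.float32),cv2.DIST_L2,0,0,0).ravel(); print(vx,an(vx[:2]))
# dial: bright disc ellipse fit of plate at z=.145 for slot
for nme,cc in (("slot",(327.5,192)),):
    print(im[192,300:352]); print(im[165:215,327])
# hood: front edge line & edges
print(im[120,280:295],im[120,352:368]);print(im[210,302:350])
E
```

```text
[ 0.6648226  -0.15067734] [ 0.62541469 -0.14956928] 0.07 0.5 -1.61
[[325 153   6  15  49]] [[327.46938776 160.3877551 ]]
sleeve centroid [ 0.6429266 -0.1490338] 1.33
[ 0.995852   -0.09098802  0.6429266  -0.1490338 ] -5.22
[ 85  87  71  56  61  57  60  68  94  84  77 110  80  51  51  49  57 107
 189 216 221 149  90  85  58  45  49  57  64  74  76  63  60 171 214 215
 214 212 213 212 213 214 216 194 124  74  84  86  83  87  85  86]
[ 53  50 114 214 221 218 218 216 215 216 213 213 204 203 201 194 193 195
 113 108 152 183 185 129  67  76  92  57 176 189 145  82  70 104 107 109
 101 209 218 213 211 217 221 108 206 216 214 211 213 214]
[ 82  85  83  86  80  75 124 194 215 211 213 212 212 211 213] [211 209 213 214 211 211 213 216 162  93  78  82  82  82  84  83]
[ 68  56  57  58  60  56  73  95 107 117 125 131 138 137 146 150 153 162
 164 168 175 180 190 205 214 216 217 214 198 182 171 172 169 161 157 154
 149 145 139 126 115  87  72  81  81  82  84  81]
```

```bash
python3 - <<'E'
from h import *
col={0:(255,0,0),-3:(0,200,0),-6:(0,0,255)}
for n,box in (("scene",(280,190,400,350)),("top",(165,100,255,215))):
    c=bot.camera(n); im=cv2.imread(f"pics/{n}0.png"); x0,y0,x1,y1=box; k=5 if n=="top" else 3.7
    z=cv2.resize(im[y0:y1,x0:x1],None,fx=k,fy=k,interpolation=2)
    for ph,cl in col.items():
        p=np.radians(ph);u=np.array([np.cos(p),np.sin(p),0]);v=np.array([-u[1],u[0],0]);C=np.array([.5692,.1931,0])
        t=np.linspace(0,2*np.pi,60)
        Q=[C+u*.245+np.array([0,0,.085])+.078*(v*np.cos(a)+np.array([0,0,1])*np.sin(a)) for a in t]
        q=np.array([proj(c,w) for w in Q]); q=((q+.5-[x0,y0])*k).astype(int); cv2.polylines(z,[q],True,cl,1)
    cv2.imwrite(f"pics/ov_{n}.png",z); print(z.shape)
E
```

```text
(592, 444, 3)
(575, 450, 3)
```

View pics/ov_scene.png

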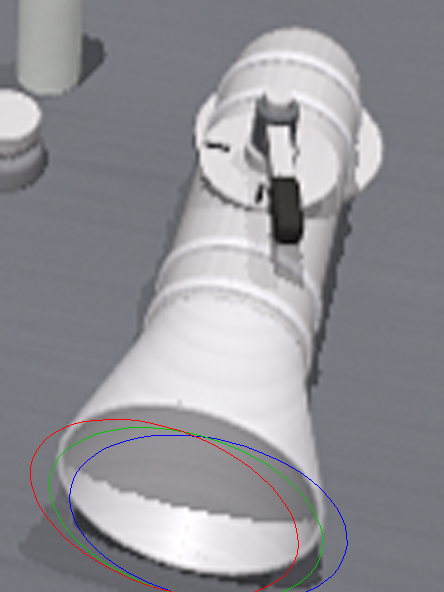

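View pics/ov_top.png

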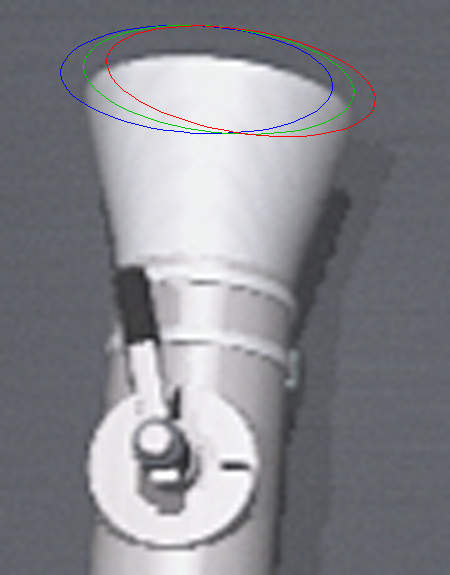

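The top view shows the slot lever in line: the sleeve spans (328,153) to (328,167) and sits over the open mark, within about 1.5°. The cone duct axis measures about −3° in world. Next I'll do the cone lever.

```bash
python3 - <<'E'
from h import *
C=np.array([.5692,.1931]);p=bot.get_obs()["eef_pos"][:2];print(p)
for th in (10,2,-6,-14,-22,-30,-38,-46,-54,-62,-70,-76,-82,-86,-90,-93):
    t=np.radians(th);d=.020+.0035*np.clip((10-th)/95,0,1);q=C+.078*np.array([np.cos(t),np.sin(t)])+d*np.array([-np.sin(t),np.cos(t)])
    print(th,q.round(4),"dx %.1f dz %.1f"%((q-p)[0]*1e3,(q-p)[1]*1e3));p=q
E
python3 -m inch '0 0 0 0 28 0 1; 0 0 0 0 28 0 1; 0 0 0 0 28 0 1; 0 0 0 0 29 0 1; 0 0 0 0 0 0 1; 0 0 0 0 0 0 1'
```

```text
[0.64524027 0.24216936]
10 [0.6425 0.2263] dx -2.7 dz -15.8
2 [0.6464 0.2161] dx 3.9 dz -10.2
-6 [0.6489 0.2054] dx 2.5 dz -10.7
-14 [0.6499 0.1945] dx 1.0 dz -10.9
-22 [0.6495 0.1835] dx -0.5 dz -11.0
-30 [0.6475 0.1727] dx -2.0 dz -10.8
-38 [0.6441 0.1622] dx -3.4 dz -10.5
-46 [0.6393 0.1523] dx -4.8 dz -9.9
-54 [0.6331 0.1431] dx -6.1 dz -9.2
-62 [0.6258 0.1349] dx -7.3 dz -8.3
-70 [0.6174 0.1277] dx -8.4 dz -7.2
-76 [0.6106 0.123 ] dx -6.9 dz -4.6
-82 [0.6032 0.1191] dx -7.3 dz -3.9
-86 [0.5981 0.1169] dx -5.1 dz -2.2
-90 [0.5927 0.1151] dx -5.4 dz -1.8
-93 [0.5886 0.114 ] dx -4.1 dz -1.1
clock: 14.3
eef_pos: [0.6455, 0.2434, 0.1613]
tool_rot: [-0.706, 0.0, -0.001, 0.708]
ft_force: [0.2, 0.6, 0.2]
grip_width: 0.0001
```

```bash
python3 -m inch '0 0 0 -3 2 -9 1; 0 0 0 0 0 -8 1; 0 0 0 4 0 -10 1; 0 0 0 2 0 -11 1; 0 0 0 1 0 -11 1; 0 0 0 0 0 -11 1; 0 0 0 -2 0 -11 1; 0 0 0 -3 0 -10 1; 0 0 0 -5 0 -10 1; 0 0 0 -6 0 -9 1; 0 0 0 -7 0 -8 1; 0 0 0 0 0 0 1'
python3 - <<'E'
from h import *
for n in ("scene",):
    c=bot.camera(n); cv2.imwrite(f"pics/{n}6.png",c["color"])
    print([ (r["conf"],r["point"],atz(c,r["point"],.175)) for r in bot.spot_point("cone_grip",n)])
s=cv2.imread("pics/scene6.png")[180:300,270:410]; cv2.imwrite("pics/s6z.png",cv2.resize(s,None,fx=5,fy=5,interpolation=2))
E
```

```text
clock: 15.8
eef_pos: [0.6251, 0.1343, 0.158]
tool_rot: [-0.707, 0.001, -0.0, 0.707]
ft_force: [-0.3, 0.7, -0.4]
grip_width: 0.0
[(0.6, [321.4, 230.9], array([0.61911408, 0.125376  , 0.175     ]))]
```

View pics/s6z.png

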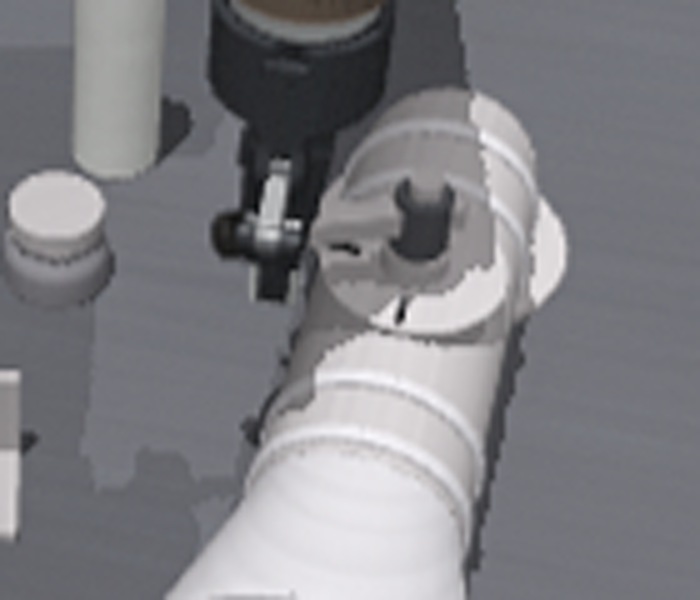

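```bash
cat > ov.py <<'E'
from h import *
import sys
# usage: img out cam box k cx cy angles...
def ov(cam,img,out,box,k,C,angs,z=.183):
    c=bot.camera(cam); im=cv2.imread(img) if img else c["color"]; x0,y0,x1,y1=box
    Z=cv2.resize(im[y0:y1,x0:x1],None,fx=k,fy=k,interpolation=2); Z0=Z.copy()
    cols=[(255,0,0),(0,200,0),(0,0,255),(200,0,200)]
    for a,cl in zip(angs,cols):
        t=np.radians(a);q=[((np.array(proj(c,(C[0]+r*np.cos(t),C[1]+r*np.sin(t),z)))+.5-[x0,y0])*k).astype(int) for r in (.0,.1)]
        cv2.line(Z,tuple(map(int,q[0])),tuple(map(int,q[1])),cl,1)
    cv2.imwrite(out,np.hstack([Z0,Z]))
E
python3 - <<'E'
from ov import *
ov("scene","pics/scene6.png","pics/ov6.png",(300,200,380,260),5,(.5692,.1931),(-65,-73,-81,-90))
E
```

```text
(no output)
```

View pics/ov6.png

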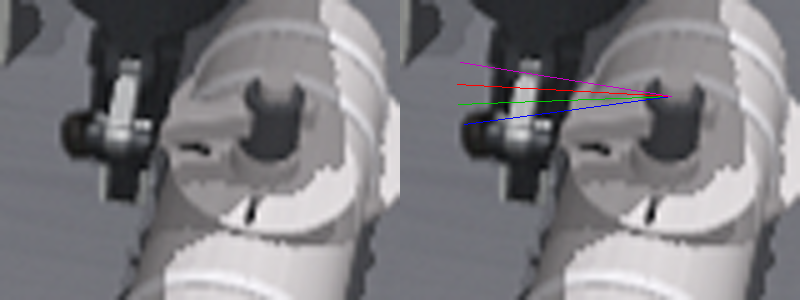

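```bash
python3 -m inch '0 0 0 -7 0 -6 1; 0 0 0 -6 0 -5 1; 0 0 0 -6 0 -3 1; 0 0 0 -5 0 -3 1; 0 0 0 -3 0 -1 1; 0 0 0 0 0 0 1; 0 0 0 0 0 0 1'
python3 - <<'E'
from ov import *
c=bot.camera("scene");cv2.imwrite("pics/scene7.png",c["color"])
print([ (r["conf"],r["point"],atz(c,r["point"],.175)) for r in bot.spot_point("cone_grip","scene")])
ov("scene","pics/scene7.png","pics/ov7.png",(300,200,380,260),5,(.5692,.1931),(-81,-87,-93))
E
```

```text
clock: 16.82
eef_pos: [0.5984, 0.1174, 0.1575]
tool_rot: [-0.707, 0.001, 0.0, 0.707]
ft_force: [0.4, -0.6, -0.4]
grip_width: 0.0002
[(0.89, [319.6, 220.2], array([0.58433386, 0.11526259, 0.175     ]))]
```

View pics/ov7.png

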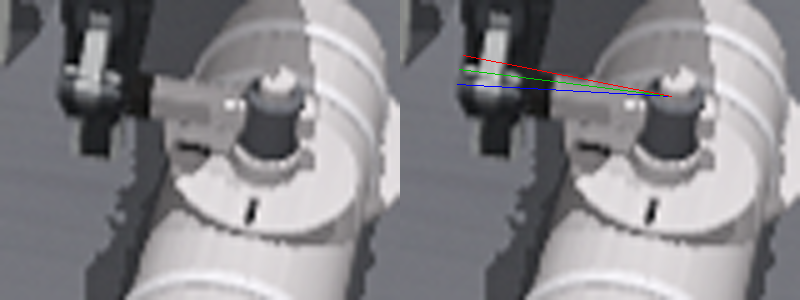

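```bash
python3 -m inch '0 0 0 -3 0 -1 1; 0 0 0 -2 0 0 1; 0 0 0 -1 0 0 1; 0 0 0 0 0 0 1; 0 0 0 0 0 0 1; 0 0 0 20 0 0 1; 0 0 0 10 -30 0 1; 0 0 0 0 -50 0 1; 0 0 0 0 -40 -30 1; 0 0 0 0 0 -50 1; 0 0 0 0 0 -60 1; 0 0 0 0 0 -60 1'
python3 -m inch '0 0 0 0 0 -60 1; 0 0 0 0 0 -60 1; 0 0 0 0 0 -30 1; 0 0 0 0 0 0 1; 0 0 0 0 0 0 1'
python3 - <<'E'
from ov import *
for n in("scene","top"):
    c=bot.camera(n);cv2.imwrite(f"pics/{n}8.png",c["color"])
    print([ (r["conf"],r["point"],atz(c,r["point"],.175)) for r in bot.spot_point("cone_grip",n)])
ov("scene","pics/scene8.png","pics/ov8.png",(300,200,380,260),5,(.5692,.1931),(-87,-93))
ov("top","pics/top8.png","pics/ov8t.png",(180,155,250,215),5.7,(.5692,.1931),(-87,-93))
E
```

```text
clock: 18.48
eef_pos: [0.6223, -0.0848, 0.2777]
tool_rot: [-0.707, 0.0, 0.0, 0.708]
ft_force: [0.3, 0.4, 0.2]
grip_width: 0.0001
clock: 19.1
eef_pos: [0.6224, -0.2329, 0.2771]
tool_rot: [-0.706, 0.001, 0.0, 0.708]
ft_force: [0.6, 0.6, -0.6]
grip_width: 0.0002
[(0.82, [320.8, 217.1], array([0.57291769, 0.11619658, 0.175     ])), (0.6, [110.6, 240.9], array([ 0.76467093, -0.32695955,  0.175     ]))]
[(0.84, [227.0, 190.7], array([0.56695561, 0.11585451, 0.175     ]))]
```

View pics/ov8.png

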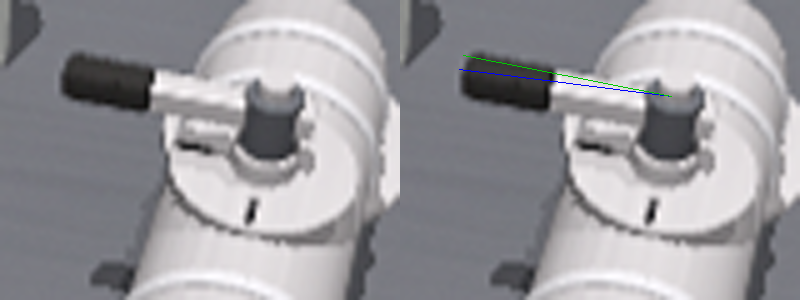

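View pics/ov8t.png

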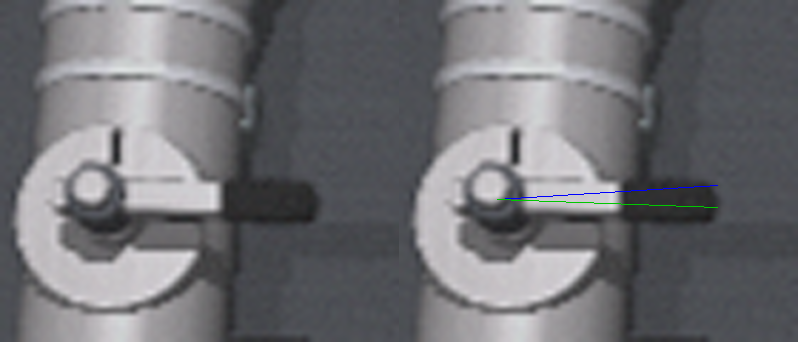

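View pics/top8.png

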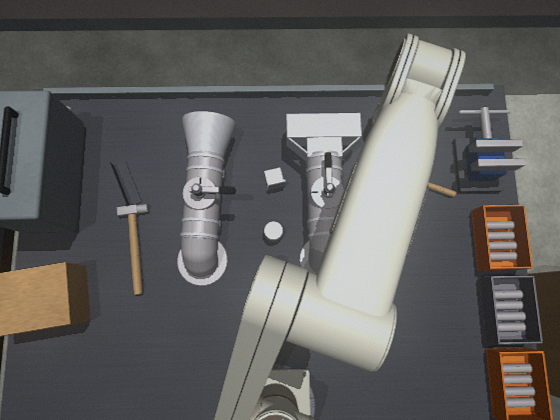

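```bash
python3 - <<'E'
from h import *
from scipy.optimize import least_squares
from scipy.ndimage import map_coordinates as mc
an=lambda v:np.round(np.degrees(np.arctan2(v[1],v[0])),2)
c=bot.camera("top")
for nm,C,box,ims in (("cone",(.5692,.1931),None,("top0","top8")),("slot",(.5671,-.1508),None,("top0","top5"))):
    P=[]
    for f in ims:
        g=cv2.cvtColor(cv2.imread(f"pics/{f}.png"),cv2.COLOR_BGR2GRAY).astype(float)
        for a in np.radians(np.arange(0,360,3)):
            r=np.arange(.036,.054,.0004)
            px=np.array([proj(c,(C[0]+q*np.cos(a),C[1]+q*np.sin(a),.145)) for q in r])
            v=mc(g,[px[:,1],px[:,0]],order=1); d=np.diff(v)
            d=np.convolve(d,np.ones(5),'same')
            i=np.argmin(d)
            if d[i]<-40: P.append([C[0]+r[i]*np.cos(a),C[1]+r[i]*np.sin(a)])
    P=np.array(P)
    s=least_squares(lambda x:np.hypot(P[:,0]-x[0],P[:,1]-x[1])-x[2],[*C,.045],loss="soft_l1",f_scale=.0008)
    D=s.x[:2];print(nm,"center",s.x.round(4),len(P))
    for f in ims:
        g=cv2.cvtColor(cv2.imread(f"pics/{f}.png"),cv2.COLOR_BGR2GRAY).astype(float)
        ths=np.arange(-110,110,.5); prof=[]
        for t in ths:
            px=np.array([proj(c,(D[0]+q*np.cos(np.radians(t)),D[1]+q*np.sin(np.radians(t)),.145)) for q in np.arange(.030,.041,.001)])
            prof.append(mc(g,[px[:,1],px[:,0]],order=1).mean())
        prof=np.array(prof)
        for lo,hi in ((-105,-75),(-18,18),(75,105)):
            m=(ths>=lo)&(ths<=hi); w=np.clip(np.median(prof[m])-20-prof[m],0,None)
            if w.sum()>0: print(f,lo,hi,"min",prof[m].min().round(),"at",ths[m][np.argmin(prof[m])],"cent",(w@ths[m]/w.sum()).round(2))
E
```

```text
cone center [0.5714 0.1936 0.0446] 164
top0 -105 -75 min 81.0 at -94.5 cent -93.7
top0 -18 18 min 75.0 at -3.0 cent -0.96
top8 -105 -75 min 45.0 at -94.5 cent -94.57
top8 -18 18 min 60.0 at -3.0 cent -2.71
slot center [ 0.5683 -0.15    0.0444] 164
top0 -18 18 min 89.0 at -1.5 cent -1.02
top0 75 105 min 60.0 at 91.5 cent 90.15
top5 -18 18 min 95.0 at 7.5 cent 8.28
top5 75 105 min 62.0 at 91.5 cent 90.23
```

```bash
python3 - <<'E'
from h import *
from scipy.optimize import least_squares
an=lambda v:np.round(np.degrees(np.arctan2(v[1],v[0])),2)
cams={n:bot.camera(n) for n in("top","scene")}
def hullmask(c,C,th,shape,k,x0,y0):
    u=np.array([np.cos(th),np.sin(th),0]);v=np.array([-u[1],u[0],0]);pts=[]
    for r in(.055,.100):
        for w in(-.009,.009):
            for z in(.165,.185): pts.append(proj(c,np.array([*C,0])+u*r+v*w+[0,0,z]))
    h=cv2.convexHull(((np.array(pts,np.float32)+.5-[x0,y0])*k).astype(np.float32)).astype(np.int32)
    m=np.zeros(shape,np.uint8);cv2.fillConvexPoly(m,h,1);return m
for nm,C0,rng,fs in (("cone",(.5708,.1934),(-100,-80),("top8","scene8")),("slot",(.5679,-.1503),(-8,10),("top5","scene8")),("cone0",(.5708,.1934),(0,20),("top0","scene0"))):
    for f in fs:
        c=cams["top" if "top" in f else "scene"]
        g=cv2.cvtColor(cv2.imread(f"pics/{f}.png"),cv2.COLOR_BGR2GRAY)
        k=8;best=[]
        q=proj(c,(C0[0],C0[1],.17));x0,y0=int(q[0]-50),int(q[1]-50)
        Z=cv2.resize(g[y0:y0+100,x0:x0+100],None,fx=k,fy=k,interpolation=1)
        D=(Z<62).astype(np.uint8)
        for th in np.arange(rng[0],rng[1],.5):
            for ex in (-.003,-.0015,0,.0015,.003):
                for ey in(-.003,-.0015,0,.0015,.003):
                    m=hullmask(c,(C0[0]+ex,C0[1]+ey),np.radians(th),Z.shape,k,x0,y0)
                    md=cv2.dilate(m,np.ones((33,33),np.uint8))
                    a=(m&D).sum();best.append((a/m.sum()-((md-m)&D).sum()/m.sum(),th,ex,ey))
        best.sort(reverse=True);B=np.array(best[:12]);print(nm,f,B[0].round(4),"mean th",B[:,1].mean().round(2),"spread",B[:,1].std().round(2))
        F=[b for b in best if b[2]==0 and b[3]==0][:3]; print("   fixed C",[(round(float(b[0]),3),float(b[1])) for b in F])
E
```

```text
cone top8 [ 7.858e-01 -9.250e+01  1.500e-03 -1.500e-03] mean th -92.08 spread 1.15
   fixed C [(0.784, -91.5), (0.779, -91.0), (0.76, -92.0)]
cone scene8 [ 6.211e-01 -9.000e+01 -1.500e-03  0.000e+00] mean th -88.21 spread 1.07
   fixed C [(0.615, -92.5), (0.614, -89.5), (0.614, -87.5)]
slot top5 [ 5.241e-01 -4.000e+00  1.500e-03  3.000e-03] mean th -2.96 spread 0.75
   fixed C [(0.518, -0.5), (0.516, -2.0), (0.514, 0.5)]
slot scene8 [0.5961 0.5    0.0015 0.003 ] mean th 0.75 spread 0.69
   fixed C [(0.588, 2.0), (0.582, 2.5), (0.581, 1.5)]
cone0 top0 [ 1.841e-01  1.400e+01  3.000e-03 -3.000e-03] mean th 13.58 spread 0.67
   fixed C [(0.182, 11.5), (0.182, 12.0), (0.181, 12.5)]
cone0 scene0 [ 6.453e-01  8.500e+00 -3.000e-03  3.000e-03] mean th 9.29 spread 0.63
   fixed C [(0.628, 11.0), (0.627, 10.5), (0.626, 11.5)]
```

```bash
python3 -m inch '0 0 0 0 0 40 1; 0 0 0 0 0 60 1; 0 0 0 0 0 60 1; 0 0 0 0 0 60 1; 0 0 0 0 0 60 1; 0 0 0 0 0 50 1; 0 0 0 0 0 18 1; 0 0 0 0 40 0 1; 0 0 0 0 40 0 1; 0 0 0 0 38 0 1; 0 0 0 0 0 0 1; 0 0 0 0 0 0 1'
```

```text
clock: 21.05
eef_pos: [0.6238, 0.1142, 0.1614]
tool_rot: [-0.707, -0.0, -0.001, 0.708]
ft_force: [0.4, 0.3, 0.2]
grip_width: -0.0002
```

```bash
python3 -m inch '0 0 0 -10 2 0 1; 0 0 0 -10 1 0 1; 0 0 0 -7 0 0 1; 0 0 0 -3 0 0 1; 0 0 0 -2 0 0 1; 0 0 0 -1 0 0 1; 0 0 0 0 0 0 1; 0 0 0 0 0 0 1'
```

```text
clock: 22.05
eef_pos: [0.5902, 0.1146, 0.1569]
tool_rot: [-0.707, 0.0, -0.0, 0.708]
ft_force: [1.3, -0.1, 1.7]
grip_width: -0.0
```

```bash
python3 -m inch '0 0 0 20 0 0 1; 0 0 0 10 -30 0 1; 0 0 0 0 -50 0 1; 0 0 0 0 -40 -30 1; 0 0 0 0 0 -60 1; 0 0 0 0 0 -60 1; 0 0 0 0 0 -60 1; 0 0 0 0 0 -60 1; 0 0 0 0 0 -60 1; 0 0 0 0 0 -30 1; 0 0 0 0 0 0 1; 0 0 0 0 0 0 1'
python3 - <<'E'
from ov import *
for n in("scene","top"):
    c=bot.camera(n);cv2.imwrite(f"pics/{n}9.png",c["color"])
    for k in("cone_grip","slot_grip"):print(k,[ (r["conf"],r["point"],atz(c,r["point"],.175)) for r in bot.spot_point(k,n)])
ov("top","pics/top9.png","pics/ov9t.png",(180,155,250,215),5.7,(.571,.1935),(-87,-93))
E
```

```text
clock: 23.55
eef_pos: [0.6193, -0.2447, 0.2756]
tool_rot: [-0.706, 0.001, 0.001, 0.708]
ft_force: [-0.0, 1.0, 0.4]
grip_width: -0.0003
cone_grip [(0.69, [320.6, 216.8], array([0.57198466, 0.11555876, 0.175     ])), (0.2, [157.8, 210.9], array([ 0.64578991, -0.26883318,  0.175     ]))]
slot_grip [(0.77, [206.0, 219.9], array([ 0.64790873, -0.14469774,  0.175     ]))]
cone_grip []
slot_grip [(0.9, [326.6, 159.1], array([ 0.64966342, -0.14819557,  0.175     ]))]
```

View pics/ov9t.png

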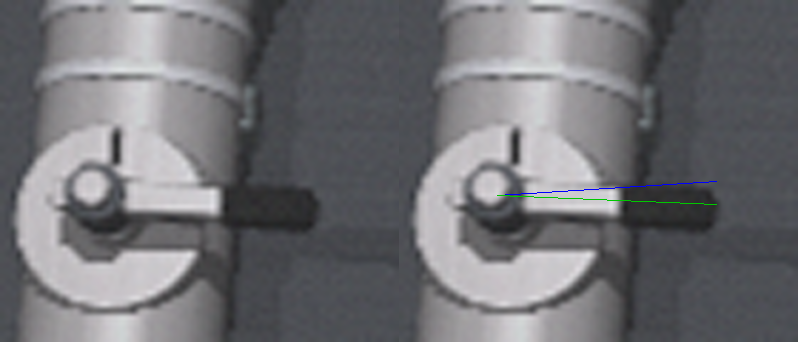

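View pics/scene9.png

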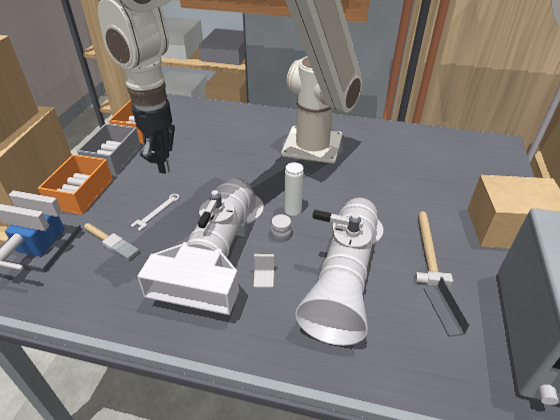

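```bash
python3 - <<'E'
from h import *
bot.job_done(); print(bot.get_obs()["clock"])
E
```

```text
the job is handed in; nothing more can be done
the job is handed in; nothing more can be done
```

Both levers are set and the job is handed in. The slot lever was opened first, and only then was the cone lever shut. I pushed both with the shut fingertips only, without gripping them.

- **Slot lever (open):** the last pictures put it within about 1–2° of in line with its duct, pointing at the hood.
- **Cone lever (shut):** it points about −93 to −94° in world, against a shut mark at about −93.5°. The duct axis is about −3°. The first push stopped roughly 2° short, so I went back and gave it a small second push.
- **Bystanders and arm:** the bystanders looked unmoved in the final scene picture, though I only checked that by eye. The arm ended clear of everything at about 24 s on the clock. Wrist force readings at the end of each move were never more than about 2 N.

**What failed or disagreed:**
- **Joint limit:** moving across to the cone side ran joint 6 into its range limit, so that move fell short and the tool tilted. I turned the tool 80° back and carried on.
- **Cameras:** the two cameras' estimates of the lever angles differed by 2–4°. I relied on the top view together with where the fingertip met each lever.
- **Last cone check:** the point network did not find the cone sleeve in the last top picture, so I checked that lever by eye with an overlay.

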